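Tighten the perch clamp with the hex key

TASK

The perch on the small green clamp stand is loose. Take the orange T-handled hex key out of its wooden rest, feel it into the recessed hex socket of the clamp screw and push it fully home before you turn the screw; then, keeping it home, turn the screw clockwise (seen from above) until it comes to its stop, pressing and twisting only gently. Put the key back upright in its rest, right down in the hole, and leave the bottle, cup and jar where they stand.

Things in the scene. Friction and masses are not known exactly. Their poses are not given: they have to be found in the camera images.
- key_grip (a point): middle of the orange T-handle of the loose hex key (about 0.12 kg), which starts upright in the rest. Handle: 72 mm along its x, 16 mm thick along its y (grip across this), 24 mm high along z. x, y, z are the key's axes, z up the shaft. A round collar 28 mm wide and 5 mm high is under the handle, then the steel hex shaft.
- key_tip (a point): centre of the key's lower end, 97 mm below key_grip along the key's z. Shaft: hexagon 19 mm across flats (22 mm across corners), 80 mm long; its lowest 4 mm taper down to 15 mm across flats, so that this nose alone enters the socket a little at any angle. Flats face the key's +-x, corners +-y, repeating every 60 degrees.
- stand: the perch stand, fixed to the table, base 130 x 176 mm (x, y); origin under its centre. A green clamp block 66 x 66 mm, top at 62 mm, carries the screw 36 mm from the centre towards -y; the wooden perch, 150 mm long along x, lies 52 mm towards +y, its axis 35 mm above the table; a steel clamp finger, top at 56 to 59 mm, joins block and perch.
- socket_mouth (a point): fixed to the stand: centre of the upper rim of the screw's hex socket, 54 mm above the table, at the bottom of a round counterbore 42 mm wide and 8 mm deep in the clamp block. The socket points straight up, 20 mm across flats, 14 mm deep. Axes are the stand's: the angle of the flats differs every time, no reading gives it; it must be felt or seen.
- socket_floor (a point): fixed to the stand: centre of the socket's floor, 14 mm below socket_mouth. The key is fully home when key_tip is here. A key at a wrong angle stands on the socket's rim, its tip 8 to 12 mm above this; near the right angle (within about 5 degrees) it drops in, sometimes sticking part-way until it is wiggled and pressed with some 5 to 10 N.
- screw (a joint): turn of the clamp screw, rad: 0 = tight at its stop, negative = loose; starts between -1.0 and -0.75, grows as turned clockwise seen from above, can be loosened to -1.5. Turning takes about 0.06 N m; past 0 the stop stiffens (slightly springy). A key in the socket has about 5 degrees of play each way. This reading does not tell the angle of the socket's flats.
- rest_floor (a point): centre of the floor of the round hole in the key's rest, a fixed pale wooden block 64 x 64 x 40 mm; floor 6 mm above the table, hole 34 mm deep and 24.5 mm wide, open at the top. The key's tip stands on it at the start.
- dropper_mid (a point): small brown dropper bottle with black rubber bulb, 33 mm wide, 102 mm tall, loose; this point is half-way up. To be left alone.
- food_cup_mid (a point): small yellow food cup, 42 mm wide, 38 mm tall, loose; this point is half-way up. To be left alone.
- glass_jar_mid (a point): small open clear glass jar, 62 mm wide, 60 mm tall, loose; this point is half-way up. To be left alone.
Things that resemble listed ones, but are neither listed nor needed, are in the scene too. Of the things that look like the part that bears key_grip, the middle-sized one is meant.

How it is judged:
By the outcome, as a careful person would: the job done as asked, in the order asked, and still so for the second after the job is handed in, with the robot touching nothing.
It also fails if it takes over 64 s, if anything falls off the work surface, if the arm or the gripper's body presses on something with over 40 N, if the wrist force passes 120 N, or if a joint passes its speed limit or range.

ROBOT

A 6-joint arm with a two-finger parallel gripper is mounted at the origin on a cart in front of the work surface, level with it; the furniture and walls round the work are solid. World frame = base frame: x ahead of the robot, y to its left, z up, the work surface at z = 0. Lengths are in mm, angles in rad, forces in N, time in s.
With the tool pointing down it reaches from about 350 to 925 mm from the base axis. Payload 6.4 kg.
Tool frame: the origin (TCP) lies midway between the tips of the shut fingers; the grasp point (between the pads) lies arm.grasp_offset behind it (arm.grasp_offset is the distance from the TCP to the grasp point, in mm); z points along the fingers, y is the direction in which the jaws open and shut (so a half turn about z gives the same grasp; the last joint's range is limited). The gripper opens to 94 mm and grips with 3 to 60 N. Pads are 16 mm wide; open, the fingers measure 119 mm over their backs; the gripper's body (75 mm by 177 mm) begins 78 mm behind the grasp point.
Start: joints at [1.031, 0.245, 1.558, -0, 1.339, -0.174], TCP at [232.5, 607.007, 205.455] pointing down, gripper open.
Joint ranges: [-3.13, 3.13], [-1.02, 2.26], [0.13, 2.54], [-0.95, 4.09], [0.21, 2.88], [-2.74, 2.74]. Speed limits (rad/s): [2.57, 2.57, 3.14, 3.14, 3.14, 3.14].

INTERFACE

Orientations are given as a unit quaternion [x, y, z, w].
In Python, from cell import arm, viewer gives the robot as it stands. The module is installed in compiled form; this text tells all that it offers.
- The arm moves only by the shell command python3 -m handwheel 'ROWS'. ROWS is a JSON object of lists of equal length, an entry for each row: "gripper": the finger opening in cm, from 0 to 9.4; "linear": the shift along the world's x, y, z in cm, a list of three; "yaw": the turn about the world's z in rad. In form: {"gripper": [gripper, ...], "linear": [[x, y, z], ...], "yaw": [yaw, ...]}. A call has exactly 10 rows; each row is the pose to reach, as a shift and turn from the pose commanded when the call began; what a row does not reach only later rows make up. A row lasts 1/12 s, in which the tool goes at most 41.7 mm and 7.16 degrees, less where a joint would pass 70% of its speed; a pose out of reach is approached as far as the arm can. A call with a gripper value outside its range is refused whole. The fingers move at their own pace and stop on an object; the grip force is fixed at half the most. Time passes only in rows, so rows that repeat a pose let the fingers close, or fill a call up. It gives the time, the measured TCP pose, the force and the opening at its end, in the units of the state.
- arm.state(): the state, without advancing time (a new reading comes with each control period).
- viewer.capture(name): name is "side" or "top" or "wrist"; returns (picture, depth): 384x512x3 uint8, red, green, blue; 384x512 float32, mm along the optical axis (not along the pixel's ray), 0 where there is no reading.
- viewer.camera_params(name): a dict with "camera_matrix" (3x3 intrinsics, pixels), "xyz" and "rotation" of the camera in the world. Camera axes: x right, y down, z forward; pixel columns grow to the right and rows downward; lengths in mm; the calibration is good to about 2 mm. A picture is of the moment at which its call begins: read the wrist's pose just before it. camera_params takes no time and is no camera call; for the wrist camera it gives the pose at the moment of the call.
- arm.close_job(): hands the job in, once; it reports no verdict.
The state is a dict: "clock": time; "joint_pos": joint angles; "qvel": joint speeds; "joint_efforts": joint torques, N m; "ee_pos": TCP position; "eef_rot": TCP orientation; "force": force on the tool from outside, world axes, zero at the start; "torque": the same for the moment, N m; "width": opening from 0.0 (shut) to 1.0 (fully open).
Only numpy, scipy, OpenCV 4.12 (cv2) and the standard library are available. Lean on these libraries where they do the work, as an engineer would, in place of code of your own. Each camera call takes 0.05 s, during which the arm holds its last target. There are 200 camera calls.

## Working session

There is one attempt and no reset: what is moved stays moved. The work goes in short steps, Python scripts to look and compute and a shell command to move; the robot and the scene stay as the last step left them, time stands still between calls to the robot, and variables do not carry over. Pictures are saved under pics/ and viewed, about 8 in all and at most 12, crops included, and the job is handed in when it is done.

```bash
mkdir -p pics; cat > h.py <<'E'
from cell import arm, viewer
import numpy as np, cv2
def snap(n,f):
    im,d=viewer.capture(n); p=viewer.camera_params(n)
    np.savez('pics/'+f+'.npz',im=im,d=d,K=p['camera_matrix'],t=p['xyz'],R=p['rotation'])
    cv2.imwrite('pics/'+f+'.png',im[:,:,::-1]); return im,d,p
def load(f): return np.load('pics/'+f+'.npz')
def ray(q,u,v):
    r=np.array(q['R'])@np.linalg.solve(np.array(q['K']),np.array([u,v,1.])); return np.array(q['t']),r
def onplane(q,u,v,z):
    t,r=ray(q,u,v); return t+r*(z-t[2])/r[2]
def pts(q):
    v,u=np.mgrid[:384,:512]; P=np.stack([u,v,np.ones_like(u)],-1)@np.linalg.inv(q['K']).T
    return (P*q['d'][...,None])@np.array(q['R']).T+q['t']
E
python3 - <<'E'
from h import *
print(arm.state(), arm.grasp_offset)
for n in ('top','side'):
    im,d,p=snap(n,n+'0'); print(n,p)
a=cv2.imread('pics/top0.png');b=cv2.imread('pics/side0.png')
cv2.imwrite('pics/both0.png',cv2.resize(np.hstack([a,b]),(800,300)))
E
```

```text
{'clock': 0.0, 'joint_pos': array([ 1.03089110e+00,  2.45793284e-01,  1.55900217e+00,  1.75021556e-05,
        1.33868435e+00, -1.74105062e-01]), 'qvel': array([-0.00133756, -0.001279  ,  0.00098179, -0.00020278,  0.00241582,
       -0.00049305]), 'joint_efforts': array([-1.36940074e-03, -4.15819037e+01, -3.14611781e+01,  6.84441137e-02,
        3.31032858e-02, -1.70923636e-04]), 'ee_pos': array([232.18556714, 606.47953892, 204.36502367]), 'eef_rot': array([ 1.81883951e-01,  9.83319550e-01, -8.81104128e-04, -3.37728332e-04]), 'force': array([ 0.08490332,  0.49576047, -1.31071251]), 'torque': array([0.05083197, 0.03398878, 0.02227817]), 'width': 1.0009618494309085} 18.8
top {'camera_matrix': array([[493.87467763,   0.        , 257.27826043],
       [  0.        , 493.87467763, 180.61702411],
       [  0.        ,   0.        ,   1.        ]]), 'xyz': array([ 326.3088146 ,   24.21106974, 1513.55893507]), 'rotation': array([-0.68769915,  0.71846123, -0.07497397,  0.07254137])}
side {'camera_matrix': array([[426.35463395,   0.        , 253.00340937],
       [  0.        , 426.35463395, 194.71136173],
       [  0.        ,   0.        ,   1.        ]]), 'xyz': array([432.7009931 , 835.54159725, 738.05875167]), 'rotation': array([-0.09685315,  0.88860096, -0.44503785,  0.05430582])}
```

View pics/top0.png

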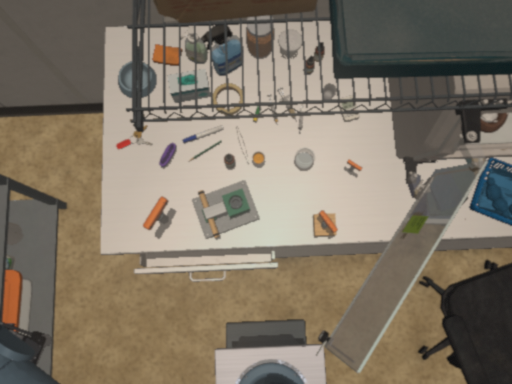

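View pics/side0.png

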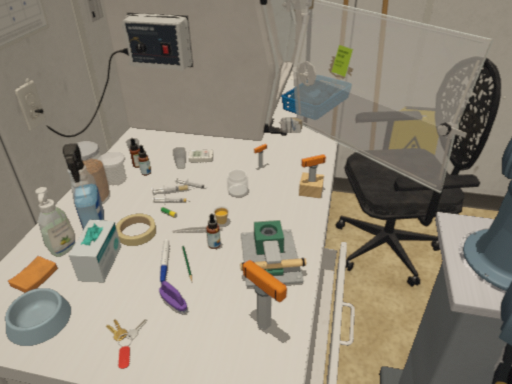

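The top view shows three orange T-handles: a large one at (156,213), a medium one standing in the wooden rest at (327,222), and a small one at (354,167). The one in the rest is the middle-sized one and the one meant. In the side view they are at (263,290), (313,170) and (260,155). The stand is at top (226,208), with its socket near (236,203).

```bash
cat >> h.py <<'E'
from scipy.spatial.transform import Rotation as Ro
_l=load
def load(f):
    q=dict(_l(f)); q['R']=Ro.from_quat(q['R']).as_matrix(); return q
E
python3 - <<'E'
from h import *
for n in ('top0','side0'):
    q=load(n); P=pts(q); hsv=cv2.cvtColor(q['im'],cv2.COLOR_RGB2HSV)
    for nm,lo,hi,zr in (('orange',(3,170,90),(14,255,255),(-50,300)),('green',(65,90,30),(90,255,200),(30,80)),('wood',(12,60,90),(25,200,255),(20,60))):
        m=cv2.inRange(hsv,lo,hi); m[(P[...,2]<zr[0])|(P[...,2]>zr[1])]=0
        k,lab,st,c=cv2.connectedComponentsWithStats(m)
        for i in range(1,k):
            if st[i,4]<25: continue
            pp=P[lab==i]; w=np.median(pp,0)
            if 250<w[0]<900 and abs(w[1])<600:
                (cc,sz,an)=cv2.minAreaRect(pp[:,:2].astype(np.float32))
                print(n,nm,c[i].round(),st[i,4],'med',w.round(),'z',np.percentile(pp[:,2],[2,98]).round(),'rect',np.round(cc),np.round(sz),round(an))
    # tall obstacles heights
q=load('top0');P=pts(q)
for y in range(-520,400,60): print(y,[int(np.max(np.append(P[...,2][(abs(P[...,0]-x)<20)&(abs(P[...,1]-y)<30)&(q['d']>0)],-99))) for x in range(200,760,40)])
a=q['im'][130:260,130:370,::-1]; b=load('side0')['im'][130:330,190:350,::-1]
cv2.imwrite('pics/crop.png',np.vstack([cv2.resize(a,(800,433))[:430]]))
E
```

```text
top0 orange [152. 214.] 59 med [530. 311. 152.] z [145. 160.] rect [538. 305.] [10. 86.] 58
top0 wood [230. 109.] 69 med [878.  86.  25.] z [20. 32.] rect [876.  95.] [19. 76.] 0
top0 wood [258. 158.] 107 med [715.   6.  26.] z [21. 41.] rect [713.   5.] [34. 39.] 87
top0 wood [203. 199.] 97 med [588. 179.  43.] z [34. 51.] rect [589. 178.] [55. 18.] 17
top0 wood [332. 217.] 60 med [ 517. -209.   41.] z [36. 47.] rect [ 515. -211.] [40. 20.] 34
top0 wood [321. 227.] 258 med [ 483. -168.   40.] z [21. 47.] rect [ 497. -184.] [65. 63.] 89
top0 wood [213. 227.] 111 med [503. 150.  43.] z [34. 50.] rect [502. 149.] [59. 18.] 20
side0 orange [260. 148.] 46 med [ 669. -273.   70.] z [63. 77.] rect [ 667. -274.] [42.  8.] 52
side0 orange [313. 161.] 152 med [ 499. -175.  107.] z [ 96. 116.] rect [ 497. -176.] [66. 15.] 32
side0 orange [264. 284.] 459 med [536. 317. 140.] z [123. 151.] rect [566. 274.] [ 43. 184.] 40
side0 orange [124. 357.] 176 med [785. 435.   3.] z [1. 6.] rect [785. 435.] [17. 44.] 25
side0 green [267. 234.] 389 med [580.  96.  61.] z [33. 65.] rect [574.  84.] [61. 63.]
[... 703 characters left out ...]
 826, 822, 766]
-160 [455, 347, -99, -99, -99, -99, 9, 121, 120, 9, 746, 825, 823, 765]
-100 [280, -99, -99, -99, -99, -99, 8, 9, 7, 9, 746, 822, 825, 827]
-40 [-99, -99, -99, -99, -99, -42, 9, 14, 10, 12, 746, 748, 749, 749]
20 [-99, -99, -99, -99, -99, -40, 8, 9, 22, 67, 746, 748, 748, 748]
80 [-99, -99, -99, -99, -79, -42, 11, 19, 68, 70, 746, 748, 748, 748]
140 [-99, -99, -99, -99, -84, -42, 10, 49, 64, 68, 746, 748, 749, 748]
200 [-99, -99, -99, -99, -88, -42, 7, 22, 59, 64, 747, 748, 749, 748]
260 [-99, -99, -99, -99, -85, -41, 14, 9, 155, 158, 153, 9, 10, 58]
320 [-99, -99, -99, -99, -99, -43, 8, 155, 160, 156, 8, 7, 11, 58]
380 [-99, -99, -99, -99, -99, -42, 10, 9, 9, 7, 8, 8, 9, 10]
```

View pics/crop.png

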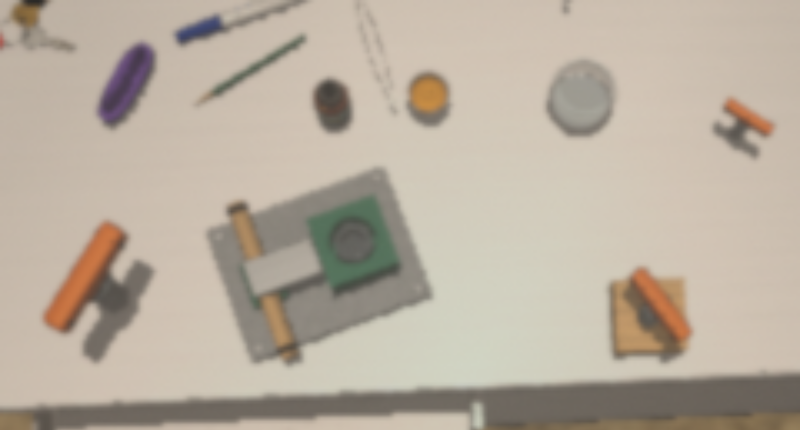

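The crop confirms the choice: the middle-sized T-handle stands in the pale wooden rest at crop (660,305). The socket and its counterbore are at crop (352,240). Next I'll go above the stand with the wrist camera.

```bash
python3 - <<'E'
from h import *
s=arm.state(); p=viewer.camera_params('wrist'); T=Ro.from_quat(s['eef_rot']); C=Ro.from_quat(p['rotation'])
print('K',p['camera_matrix'][0],p['camera_matrix'][1],'cam in tool',T.inv().apply(p['xyz']-s['ee_pos']),'axes in tool\n',(T.inv()*C).as_matrix().round(3))
E
python3 -m handwheel '{"gripper":[9.4,9.4,9.4,9.4,9.4,9.4,9.4,9.4,9.4,9.4],"linear":[[0,-3,2],[2,-6,4],[4,-10,6],[6,-14,8],[8,-18,10],[10,-22,10],[12,-25,10],[14,-28,10],[16,-31,10],[18,-34,10]],"yaw":[-0.12,-0.24,-0.36,-0.48,-0.6,-0.72,-0.84,-0.96,-1.08,-1.2]}'
```

```text
K [295.04412138   0.         253.83540639] [  0.         295.04412138 198.09134183] cam in tool [  81.95969636    0.59246346 -179.46691307] axes in tool
 [[-0.001 -0.961 -0.278]
 [ 1.    -0.001 -0.002]
 [ 0.001 -0.278  0.961]]
clock: 0.93
ee_pos: [412.3, 266.0, 305.4]
eef_rot: [0.707, 0.707, 0.0, 0.0]
force: [1.1, -0.2, -0.0]
width: 0.999
```

```bash

python3 -m handwheel '{"gripper":[9.4,9.4,9.4,9.4,9.4,9.4,9.4,9.4,9.4,9.4],"linear":[[3,-3,0],[6,-6,0],[9,-9,-1],[12,-12,-3],[14,-15,-6],[16,-18,-9],[16.2,-18.2,-12],[16.2,-18.2,-15],[16.2,-18.2,-17],[16.2,-18.2,-17]],"yaw":[0,0,0,0,0,0,0,0,0,0]}'
python3 - <<'E'
from h import *
print(arm.state()['ee_pos'],arm.state()['force'])
im,d,p=snap('wrist','w1')
cv2.imwrite('pics/w1b.png',cv2.resize(im[100:300,150:370,::-1],(770,700)[:2],interpolation=cv2.INTER_CUBIC)[:600])
E
```

```text
clock: 1.77
ee_pos: [569.8, 85.5, 129.2]
eef_rot: [0.706, 0.709, -0.004, -0.004]
force: [-0.4, -0.5, -1.3]
width: 1.002
[569.84908973  85.45254465 129.15607082] [-0.3901395  -0.4978327  -1.34034616]
```

View pics/w1b.png

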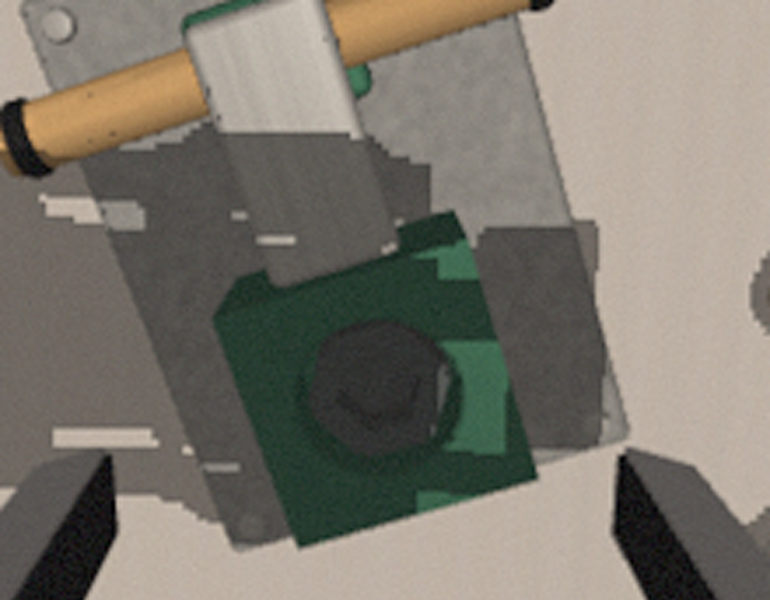

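The clamp block fills crop (215–535, 210–545), with the dark counterbore centred near (380,390). The hex shows only faintly because it is in shadow. I'll brighten a view rectified to the rim plane.

```bash
python3 - <<'E'
from h import *
q=load('w1')
hsv=cv2.cvtColor(q['im'],cv2.COLOR_RGB2HSV); P=pts(q)
g=cv2.inRange(hsv,(60,90,20),(95,255,255)); g[(P[...,2]<50)|(P[...,2]>75)]=0
g[:, :200]=0
pp=P[(g>0)]; print('top z',np.median(pp[:,2]))
# counterbore: hole in green mask
n,lab,st,c=cv2.connectedComponentsWithStats(g); i=1+np.argmax(st[1:,4]); mm=(lab==i).astype(np.uint8)
cs,h=cv2.findContours(mm,cv2.RETR_CCOMP,cv2.CHAIN_APPROX_NONE)
for k,cn in enumerate(cs):
    a=cv2.contourArea(cn)
    if a>200:
        W=np.array([onplane(q,u,v,62.)[:2] for u,v in cn[:,0]],np.float32)
        print('hole' if h[0][k][3]>=0 else 'outer',a,cv2.minAreaRect(W),cv2.minEnclosingCircle(W), cv2.fitEllipse(W))
# depth of dark
# rectify to z=54, 8px/mm, x right? show world x up, y left
c0=np.array([569.8,85.5]); S=9; N=500
yy,xx=np.mgrid[:N,:N]; X=c0[0]+(N/2-yy)/S; Y=c0[1]+(N/2-xx)/S
W=np.stack([X,Y,np.full_like(X,54.)],-1)-q['t']; C=W@q['R']; uv=C@q['K'].T; uv=uv[...,:2]/uv[...,2:]
r=cv2.remap(cv2.cvtColor(q['im'],cv2.COLOR_RGB2GRAY),uv[...,0].astype(np.float32),uv[...,1].astype(np.float32),cv2.INTER_CUBIC)
r=cv2.GaussianBlur(r,(0,0),5).astype(float); o=np.clip((r-20)*5,0,255).astype(np.uint8)
print(np.percentile(r,[5,20,40,60]))
for k in range(0,N,90): cv2.putText(o,str(k),(k,10),0,.35,255)
cv2.imwrite('pics/rect.png',o)
E
```

```text
top z 65.67707367552609
outer 4816.5 ((573.7144165039062, 81.72381591796875), (65.63038635253906, 68.70914459228516), 18.126699447631836) ((574.34130859375, 81.24691009521484), 46.32559585571289) ((574.7252807617188, 81.34978485107422), (73.75279998779297, 77.5816650390625), 13.723003387451172)
hole 1804.5 ((573.4974975585938, 82.19901275634766), (45.72361373901367, 47.39772033691406), 15.024977684020996) ((571.7471923828125, 83.27590942382812), 29.379850387573242) ((573.486572265625, 82.32621002197266), (41.37916946411133, 48.11840057373047), 146.1940460205078)
[42. 46. 49. 50.]
```

View pics/rect.png

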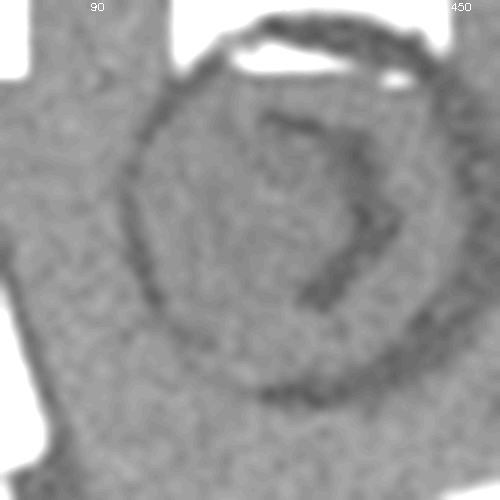

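The rectified view shows the hex's far walls as a dark band, with corners near (265,112), (350,128), (400,218) and (310,306). This puts the flats about 9° clockwise of world x, give or take 5°. The socket centre is near (573.6, 82). I read the camera pose after the capture, so I'll correct that and look again, settled, at the yaw needed for the key.

```bash

sed -i "s/im,d=viewer.capture(n); p=viewer.camera_params(n)/p=viewer.camera_params(n); im,d=viewer.capture(n)/" h.py
cat > sock.py <<'E'
from h import *
import sys
f=sys.argv[1]; s=arm.state(); print(s['clock'],s['ee_pos'],s['qvel'].round(3)); snap('wrist',f); q=load(f)
hsv=cv2.cvtColor(q['im'],cv2.COLOR_RGB2HSV); P=pts(q)
g=cv2.inRange(hsv,(60,90,20),(95,255,255)); g[(P[...,2]<50)|(P[...,2]>75)]=0
n,lab,st,c=cv2.connectedComponentsWithStats(g); i=1+np.argmax(st[1:,4]); mm=(lab==i).astype(np.uint8)
cs,h=cv2.findContours(mm,cv2.RETR_CCOMP,cv2.CHAIN_APPROX_NONE)
for k,cn in enumerate(cs):
    if cv2.contourArea(cn)>200:
        W=np.array([onplane(q,u,v,62.)[:2] for u,v in cn[:,0]],np.float32)
        print('hole' if h[0][k][3]>=0 else 'outer',cv2.minAreaRect(W), cv2.fitEllipse(W))
c0=np.array([573.6,82.]); S=9; N=500
yy,xx=np.mgrid[:N,:N]; X=c0[0]+(N/2-yy)/S; Y=c0[1]+(N/2-xx)/S
W=np.stack([X,Y,np.full_like(X,54.)],-1)-q['t']; C=W@q['R']; uv=C@q['K'].T; uv=uv[...,:2]/uv[...,2:]
r=cv2.remap(cv2.cvtColor(q['im'],cv2.COLOR_RGB2GRAY),uv[...,0].astype(np.float32),uv[...,1].astype(np.float32),cv2.INTER_CUBIC)
r=cv2.GaussianBlur(r,(0,0),4).astype(float); m=np.median(r[170:330,170:330])
cv2.imwrite('pics/'+f+'r.png',np.clip((r-m)*5+130,0,255).astype(np.uint8))
E
python3 -m handwheel '{"gripper":[9.4,9.4,9.4,9.4,9.4,9.4,9.4,9.4,9.4,9.4],"linear":[[0,0,0],[0,-0.3,0],[0,-0.3,0],[0,-0.3,0],[0,-0.3,0],[0,-0.3,0],[0,-0.3,0],[0,-0.3,0],[0,-0.3,0],[0,-0.3,0]],"yaw":[-0.124,-0.249,-0.373,-0.498,-0.622,-0.746,-0.871,-0.995,-0.995,-0.995]}'
python3 sock.py w2
```

```text
clock: 2.65
ee_pos: [575.0, 83.1, 137.6]
eef_rot: [0.958, 0.288, 0.002, 0.001]
force: [-0.3, 0.3, 1.2]
width: 0.999
2.65 [575.02330535  83.1093128  137.57834682] [-0.003  0.009  0.009 -0.002 -0.003 -0.006]
outer ((573.0244140625, 81.58695983886719), (67.21311950683594, 65.1298828125), 18.408838272094727) ((573.7139892578125, 81.75518798828125), (72.52256774902344, 75.29714965820312), 103.3205795288086)
hole ((574.9892578125, 82.20381164550781), (46.32001495361328, 47.247764587402344), 78.8312759399414) ((573.0845336914062, 81.74010467529297), (41.008766174316406, 49.3149299621582), 35.992958068847656)
```

View pics/w2r.png

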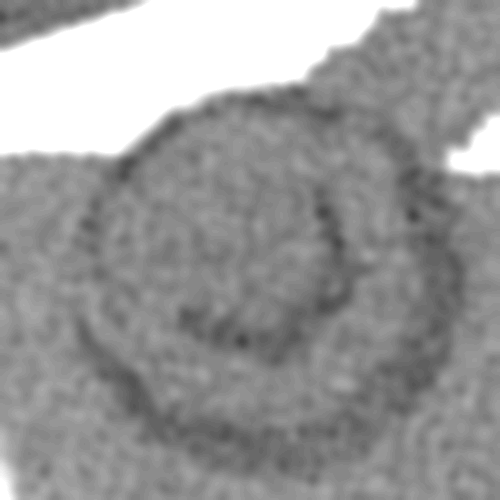

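The settled view shows hex corners at about (325,187), (355,277), (270,360) and (180,323). This puts the flats at about −13° (mod 60) and the centre near (573.3, 81.7). The key should therefore enter with its x axis at about 47°. Next I go to the rest.

```bash

python3 -m handwheel '{"gripper":[9.4,9.4,9.4,9.4,9.4,9.4,9.4,9.4,9.4,9.4],"linear":[[0,0,3],[-0.7,-2.2,5],[-1.7,-5.7,6.5],[-2.7,-9.2,6.5],[-3.7,-12.7,6.5],[-4.7,-16.2,6.5],[-5.7,-19.7,6.5],[-6.7,-23.2,5],[-7.7,-26.2,3.5],[-7.7,-26.2,2.5]],"yaw":[0,0,0,0,0,0,0,0,0,0]}'
python3 -m handwheel '{"gripper":[9.4,9.4,9.4,9.4,9.4,9.4,9.4,9.4,9.4,9.4],"linear":[[0,0,0],[0,0,0],[0,0,0],[0,0,0],[0,0,0],[0,0,0],[0,0,0],[0,0,0],[0,0,0],[0,0,0]],"yaw":[0,0,0,0,0,0,0,0,0,0]}'
cat > hand.py <<'E'
from h import *
import sys
f=sys.argv[1]; s=arm.state(); print(s['clock'],s['ee_pos'],s['force'].round(1)); snap('wrist',f); q=load(f)
x=Ro.from_quat(s['eef_rot']).as_matrix(); print('jaw',np.degrees(np.arctan2(x[1,1],x[0,1])))
hsv=cv2.cvtColor(q['im'],cv2.COLOR_RGB2HSV); P=pts(q)
g=cv2.inRange(hsv,(3,150,60),(14,255,255)); n,lab,st,c=cv2.connectedComponentsWithStats(g)
i=1+np.argmax(st[1:,4]); m=lab==i; pp=P[m]; zt=np.percentile(pp[:,2],95); print('area',st[i,4],'z95',zt)
top=m&(P[...,2]>zt-5); cn=max(cv2.findContours(top.astype(np.uint8),0,cv2.CHAIN_APPROX_NONE)[0],key=len)
W=np.array([onplane(q,u,v,115. if len(sys.argv)<3 else float(sys.argv[2]))[:2] for u,v in cn[:,0]],np.float32)
print('handle top',cv2.minAreaRect(W))
g=cv2.inRange(hsv,(12,60,60),(25,200,255)); g[(P[...,2]<30)|(P[...,2]>55)]=0
n,lab,st,c=cv2.connectedComponentsWithStats(g)
if n>1:
    cn=np.vstack([np.argwhere(lab==k)[:,::-1] for k in range(1,n) if st[k,4]>60])
    W=np.array([onplane(q,u,v,40.)[:2] for u,v in cn],np.float32); print('rest',cv2.minAreaRect(W))
E
python3 hand.py w3
```

```text
clock: 3.53
ee_pos: [495.6, -183.3, 160.2]
eef_rot: [0.959, 0.285, -0.0, 0.001]
force: [-0.2, 0.7, 0.3]
width: 1.002
clock: 4.37
ee_pos: [496.9, -179.1, 160.5]
eef_rot: [0.958, 0.286, -0.0, -0.0]
force: [-0.6, 0.5, 0.5]
width: 1.001
4.3667 [ 496.94629713 -179.09642598  160.46727428] [-0.6  0.5  0.5]
jaw -56.71785821668435
area 1568 z95 116.28499765015283
handle top ((497.6534423828125, -182.10354614257812), (69.69705200195312, 15.400518417358398), 33.98045349121094)
rest ((496.8875427246094, -182.81796264648438), (64.59920501708984, 65.12822723388672), 89.23919677734375)
```

View pics/w3.png

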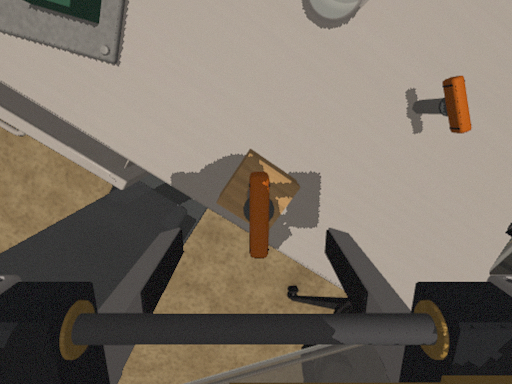

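The handle lies at (260,215) in the picture, centred between the jaws. Measured: handle centre (497.7, −182.1), 70×15 mm at 34°, top z about 115. The rest block's centre agrees to 1 mm. The collar is wider than the handle, so the tips must stay above z = 91.

```bash

python3 -m handwheel '{"gripper":[9.4,9.4,9.4,9.4,9.4,9.4,9.4,9.4,9.4,9.4],"linear":[[0.05,-0.3,0],[0.05,-0.3,-1.5],[0.05,-0.3,-3],[0.05,-0.3,-4.5],[0.05,-0.3,-5.5],[0.05,-0.3,-6.2],[0.05,-0.3,-6.6],[0.05,-0.3,-6.7],[0.05,-0.3,-6.7],[0.05,-0.3,-6.7]],"yaw":[0.012,0.012,0.012,0.012,0.012,0.012,0.012,0.012,0.012,0.012]}'
python3 -m handwheel '{"gripper":[6,4,3,2,1,1,1,1,1,1],"linear":[[0,0,0],[0,0,0],[0,0,0],[0,0,0],[0,0,0],[0,0,0],[0,0,0],[0,0,0],[0,0,0],[0,0,0]],"yaw":[0,0,0,0,0,0,0,0,0,0]}'
```

```text
clock: 5.25
ee_pos: [498.0, -182.5, 94.2]
eef_rot: [0.956, 0.292, 0.0, 0.001]
force: [0.0, 0.3, 0.1]
width: 1.001
clock: 6.08
ee_pos: [497.4, -182.1, 93.4]
eef_rot: [0.956, 0.292, -0.0, -0.0]
force: [0.7, 0.2, -0.7]
width: 0.327
```

```bash

python3 -m handwheel '{"gripper":[1,1,1,1,1,1,1,1,1,1],"linear":[[0,0,0],[0,0,0],[0,0,0],[0,0,0],[0,0,0],[0,0,0],[0,0,0],[0,0,0],[0,0,0],[0,0,0]],"yaw":[0,0,0,0,0,0,0,0,0,0]}'; python3 -c "
from h import *;print(arm.state())"
```

```text
clock: 6.92
ee_pos: [497.4, -182.2, 93.4]
eef_rot: [0.956, 0.292, -0.0, 0.0]
force: [-0.3, 0.4, 0.3]
width: 0.17
{'clock': 6.9167, 'joint_pos': array([-5.65213580e-01,  9.84708487e-02,  1.94476234e+00, -1.18721196e-05,
        1.09835507e+00,  4.12787234e-01]), 'qvel': array([-1.36406195e-03, -5.97784062e-05, -7.07462145e-05, -3.70650786e-05,
        1.10163082e-03, -6.82175580e-04]), 'joint_efforts': array([ 2.71769612e-03, -3.20538819e+01, -2.79401028e+01,  6.38780720e-02,
       -5.69169337e-03,  4.14007559e-05]), 'ee_pos': array([ 497.44230085, -182.1620565 ,   93.44601691]), 'eef_rot': array([ 9.56394035e-01,  2.92079526e-01, -2.58016087e-06,  5.11008147e-06]), 'force': array([-0.25549311,  0.38525911,  0.30217734]), 'torque': array([-0.06625698,  0.08352809,  0.03929945]), 'width': 0.1695872049356903}
```

```bash

python3 -m handwheel '{"gripper":[1,1,1,1,1,1,1,1,1,1],"linear":[[0,0,0.8],[0,0,2],[0,0,4],[0,0,6.5],[0.6,2,9],[1.6,5.5,9.4],[2.6,9,9.4],[3.6,12.5,9.4],[4.6,16,9.4],[5.6,19.5,9.4]],"yaw":[0,0,0,0,0,0.04,0.08,0.12,0.16,0.2]}'
python3 -m handwheel '{"gripper":[1,1,1,1,1,1,1,1,1,1],"linear":[[0.7,2.5,0],[1.3,4.7,0],[1.75,6.1,0],[1.9,6.85,0],[1.95,6.95,0],[1.95,6.95,0],[1.95,6.95,0],[1.95,6.95,0],[1.95,6.95,0],[1.95,6.95,0]],"yaw":[0.027,0.027,0.027,0.027,0.027,0.027,0.027,0.027,0.027,0.027]}'
python3 - <<'E'
from h import *
s=arm.state(); print(s['ee_pos'],s['force'],s['torque'],s['width']); a=Ro.from_quat(s['eef_rot']).as_matrix(); print('jaw',np.degrees(np.arctan2(a[1,1],a[0,1])))
im,d,p=snap('side','s1'); snap('wrist','w4')
cv2.imwrite('pics/s1b.png',np.hstack([cv2.resize(im[100:300,170:350,::-1],(450,500)),cv2.resize(cv2.imread('pics/w4.png')[120:380,170:350],(346,500))]))
E
```

```text
clock: 7.75
ee_pos: [553.7, 14.7, 189.0]
eef_rot: [0.922, 0.387, 0.0, 0.0]
force: [0.7, -0.7, -0.9]
width: 0.166
clock: 8.58
ee_pos: [572.9, 81.7, 187.5]
eef_rot: [0.917, 0.398, -0.0, -0.0]
force: [-0.2, 0.1, -1.4]
width: 0.165
[572.87409752  81.68106161 187.51152563] [-0.1959094   0.07765854 -1.3730667 ] [-0.0542552   0.06795881  0.01906301] 0.16520182352738857
jaw -43.089377350386286
```

View pics/s1b.png

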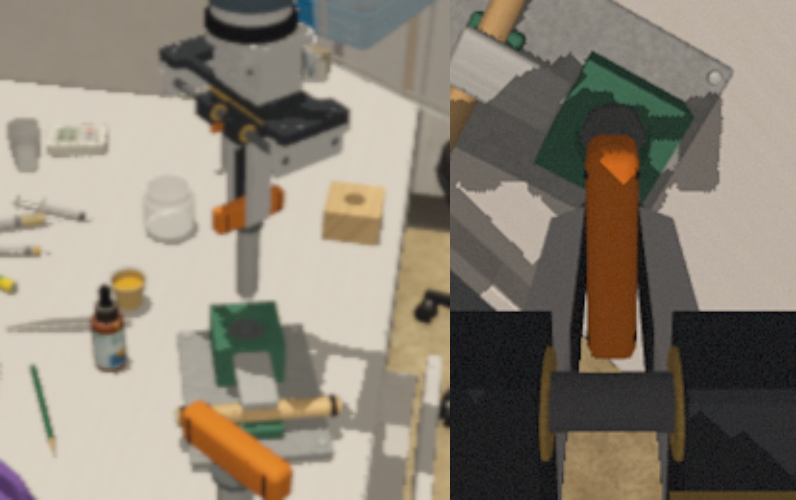

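The side crop shows the key held upright, with its tip above the counterbore and the rest empty. In the wrist crop the handle lies straight between the fingers. I'll descend to the rim.

```bash
cat > st.py <<'E'
from h import *
s=arm.state(); a=Ro.from_quat(s['eef_rot']).as_matrix()
print('tipz %.1f jaw %.2f tilt %.2f'%(s['ee_pos'][2]-87.4,np.degrees(np.arctan2(a[1,1],a[0,1])),np.degrees(np.arccos(-a[2,2]))),s['ee_pos'].round(2),'F',s['force'].round(1),'T',s['torque'].round(2),'w %.3f'%s['width'])
E
python3 -m handwheel '{"gripper":[1,1,1,1,1,1,1,1,1,1],"linear":[[0.02,0,-1],[0.02,0,-2],[0.02,0,-3],[0.02,0,-3.7],[0.02,0,-4.1],[0.02,0,-4.3],[0.02,0,-4.4],[0.02,0,-4.5],[0.02,0,-4.5],[0.02,0,-4.5]],"yaw":[0,0,0,0,0,0,0,0,0,0]}'; python3 st.py
python3 -m handwheel '{"gripper":[1,1,1,1,1,1,1,1,1,1],"linear":[[0,0,-0.05],[0,0,-0.1],[0,0,-0.15],[0,0,-0.2],[0,0,-0.25],[0,0,-0.3],[0,0,-0.3],[0,0,-0.3],[0,0,-0.3],[0,0,-0.3]],"yaw":[0,0,0,0,0,0,0,0,0,0]}'; python3 st.py
```

```text
clock: 9.52
ee_pos: [573.5, 82.3, 142.9]
eef_rot: [0.917, 0.399, 0.0, 0.0]
force: [-0.2, 0.1, -1.5]
width: 0.168
tipz 55.5 jaw -43.03 tilt 0.05 [573.46  82.34 142.91] F [-0.2  0.1 -1.5] T [ 0.    0.09 -0.01] w 0.168
clock: 10.35
ee_pos: [573.2, 82.3, 139.5]
eef_rot: [0.917, 0.399, 0.0, 0.0]
force: [-0.2, -0.1, -1.1]
width: 0.166
tipz 52.1 jaw -43.03 tilt 0.00 [573.16  82.34 139.46] F [-0.2 -0.1 -1.1] T [-0.08  0.15  0.02] w 0.166
```

```bash

python3 -m handwheel '{"gripper":[1,1,1,1,1,1,1,1,1,1],"linear":[[0,0,-0.05],[0,0,-0.1],[0,0,-0.15],[0,0,-0.2],[0,0,-0.25],[0,0,-0.3],[0,0,-0.3],[0,0,-0.3],[0,0,-0.3],[0,0,-0.3]],"yaw":[0,0,0,0,0,0,0,0,0,0]}'; python3 st.py
```

```text
clock: 11.18
ee_pos: [573.0, 82.2, 136.3]
eef_rot: [0.917, 0.399, -0.0, 0.0]
force: [0.3, -0.5, -0.4]
width: 0.167
tipz 48.9 jaw -43.03 tilt 0.02 [573.04  82.22 136.31] F [ 0.3 -0.5 -0.4] T [-0.37  0.17 -0.  ] w 0.167
```

```bash

python3 -m handwheel '{"gripper":[1,1,1,1,1,1,1,1,1,1],"linear":[[0,0,-0.05],[0,0,-0.1],[0,0,-0.15],[0,0,-0.2],[0,0,-0.2],[0,0,-0.2],[0,0,-0.2],[0,0,-0.2],[0,0,-0.2],[0,0,-0.2]],"yaw":[0,0,0,0,0,0,0,0,0,0]}'; python3 st.py
```

```text
clock: 12.02
ee_pos: [573.1, 82.3, 134.4]
eef_rot: [0.917, 0.399, -0.0, 0.0]
force: [-0.2, -1.5, -0.9]
width: 0.167
tipz 47.0 jaw -43.03 tilt 0.01 [573.11  82.31 134.38] F [-0.2 -1.5 -0.9] T [-0.54  0.23 -0.02] w 0.167
```

```bash

python3 -m handwheel '{"gripper":[1,1,1,1,1,1,1,1,1,1],"linear":[[0,-0.05,0],[0,-0.05,-0.05],[0,-0.05,-0.1],[0,-0.05,-0.15],[0,-0.05,-0.2],[0,-0.05,-0.25],[0,-0.05,-0.3],[0,-0.05,-0.3],[0,-0.05,-0.3],[0,-0.05,-0.3]],"yaw":[0,0,0,0,0,0,0,0,0,0]}'; python3 st.py
```

```text
clock: 12.85
ee_pos: [573.1, 81.9, 131.3]
eef_rot: [0.917, 0.398, -0.0, -0.0]
force: [-0.4, -0.9, -2.0]
width: 0.168
tipz 43.9 jaw -43.03 tilt 0.01 [573.11  81.9  131.33] F [-0.4 -0.9 -2. ] T [-0.13  0.24  0.01] w 0.168
```

```bash

python3 -m handwheel '{"gripper":[1,1,1,1,1,1,1,1,1,1],"linear":[[0,0,-0.05],[0,0,-0.1],[0,0,-0.15],[0,0,-0.2],[0,0,-0.25],[0,0,-0.3],[0,0,-0.35],[0,0,-0.35],[0,0,-0.35],[0,0,-0.35]],"yaw":[0,0,0,0,0,0,0,0,0,0]}'; python3 st.py
python3 -m handwheel '{"gripper":[1,1,1,1,1,1,1,1,1,1],"linear":[[0,0,-0.03],[0,0,-0.06],[0,0,-0.1],[0,0,-0.1],[0,0,-0.1],[0,0,-0.1],[0,0,-0.1],[0,0,-0.1],[0,0,-0.1],[0,0,-0.1]],"yaw":[0,0,0,0,0,0,0,0,0,0]}'; python3 st.py
```

```text
clock: 13.68
ee_pos: [573.1, 81.9, 127.9]
eef_rot: [0.917, 0.399, -0.0, -0.0]
force: [-0.3, 0.1, -1.1]
width: 0.167
tipz 40.5 jaw -43.03 tilt 0.01 [573.12  81.87 127.86] F [-0.3  0.1 -1.1] T [-0.18  0.25  0.01] w 0.167
clock: 14.52
ee_pos: [573.4, 81.9, 127.4]
eef_rot: [0.917, 0.398, 0.0, 0.0]
force: [-1.8, -0.5, 5.3]
width: 0.166
tipz 40.0 jaw -43.03 tilt 0.03 [573.36  81.85 127.37] F [-1.8 -0.5  5.3] T [-0.16  0.66 -0.04] w 0.166
```

The key went home: the tip reached z = 40.0 (the floor) with about 6 N of reaction, after sliding in from 52 without resistance. Now I'll turn clockwise gently.

```bash

python3 -m handwheel '{"gripper":[1,1,1,1,1,1,1,1,1,1],"linear":[[0,0,0.02],[0,0,0.02],[0,0,0.02],[0,0,0.02],[0,0,0.02],[0,0,0.02],[0,0,0.02],[0,0,0.02],[0,0,0.02],[0,0,0.02]],"yaw":[-0.03,-0.06,-0.1,-0.15,-0.2,-0.25,-0.3,-0.35,-0.38,-0.4]}'; python3 st.py
```

```text
clock: 15.35
ee_pos: [573.4, 81.5, 127.4]
eef_rot: [0.978, 0.208, 0.0, 0.0]
force: [-1.0, -1.9, 3.9]
width: 0.171
tipz 40.0 jaw -66.00 tilt 0.05 [573.37  81.54 127.37] F [-1.  -1.9  3.9] T [-0.41  0.56  0.05] w 0.171
```

```bash

python3 -m handwheel '{"gripper":[1,1,1,1,1,1,1,1,1,1],"linear":[[0,-0.02,0],[0,-0.02,0],[0,-0.02,0],[0,-0.02,0],[0,-0.02,0],[0,-0.02,0],[0,-0.02,0],[0,-0.02,0],[0,-0.02,0],[0,-0.02,0]],"yaw":[-0.03,-0.06,-0.1,-0.14,-0.18,-0.22,-0.26,-0.3,-0.3,-0.3]}'; python3 st.py
python3 -m handwheel '{"gripper":[1,1,1,1,1,1,1,1,1,1],"linear":[[0,0,0],[0,0,0],[0,0,0],[0,0,0],[0,0,0],[0,0,0],[0,0,0],[0,0,0],[0,0,0],[0,0,0]],"yaw":[-0.01,-0.02,-0.03,-0.04,-0.05,-0.06,-0.07,-0.08,-0.08,-0.08]}'; python3 st.py
```

```text
clock: 16.18
ee_pos: [573.5, 81.4, 127.4]
eef_rot: [0.998, 0.06, 0.0, 0.0]
force: [-1.7, -2.6, 4.4]
width: 0.166
tipz 40.0 jaw -83.08 tilt 0.05 [573.46  81.38 127.38] F [-1.7 -2.6  4.4] T [-0.47  0.43 -0.03] w 0.166
clock: 17.02
ee_pos: [573.4, 81.5, 127.4]
eef_rot: [1.0, 0.02, 0.0, 0.0]
force: [-0.8, -3.6, 4.5]
width: 0.168
tipz 40.0 jaw -87.75 tilt 0.05 [573.42  81.46 127.39] F [-0.8 -3.6  4.5] T [-0.76  0.26  0.03] w 0.168
```

```bash

for i in 1 2; do python3 -m handwheel '{"gripper":[1,1,1,1,1,1,1,1,1,1],"linear":[[0,-0.01,0],[0,-0.02,0],[0,-0.02,0],[0,-0.02,0],[0,-0.02,0],[0,-0.02,0],[0,-0.02,0],[0,-0.02,0],[0,-0.02,0],[0,-0.02,0]],"yaw":[-0.01,-0.02,-0.03,-0.04,-0.05,-0.06,-0.06,-0.06,-0.06,-0.06]}'>/dev/null; python3 st.py; done
```

```text
tipz 40.0 jaw -91.19 tilt 0.04 [573.42  81.32 127.38] F [ 0.2 -2.5  5.2] T [-0.7   0.32  0.06] w 0.170
tipz 40.0 jaw -94.62 tilt 0.04 [573.4   81.26 127.37] F [-0.6 -2.9  4.8] T [-0.66  0.25  0.06] w 0.169
```

```bash

for i in 1 2; do python3 -m handwheel '{"gripper":[1,1,1,1,1,1,1,1,1,1],"linear":[[0,-0.01,0],[0,-0.01,0],[0,-0.01,0],[0,-0.01,0],[0,-0.01,0],[0,-0.01,0],[0,-0.01,0],[0,-0.01,0],[0,-0.01,0],[0,-0.01,0]],"yaw":[-0.01,-0.02,-0.03,-0.04,-0.05,-0.05,-0.05,-0.05,-0.05,-0.05]}'>/dev/null; python3 st.py; done
```

```text
tipz 40.0 jaw -97.49 tilt 0.04 [573.41  81.17 127.38] F [-0.3 -2.6  5.6] T [-0.66  0.27  0.04] w 0.169
tipz 40.0 jaw -100.36 tilt 0.04 [573.4   81.11 127.35] F [ 0.2 -2.5  5.8] T [-0.58  0.29  0.04] w 0.168
```

```bash

for i in 1 2; do python3 -m handwheel '{"gripper":[1,1,1,1,1,1,1,1,1,1],"linear":[[0,-0.01,0],[0,-0.01,0],[0,-0.01,0],[0,-0.01,0],[0,-0.01,0],[0,-0.01,0],[0,-0.01,0],[0,-0.01,0],[0,-0.01,0],[0,-0.01,0]],"yaw":[-0.01,-0.02,-0.03,-0.04,-0.05,-0.05,-0.05,-0.05,-0.05,-0.05]}'>/dev/null; python3 st.py; done
```

```text
tipz 40.0 jaw -103.22 tilt 0.04 [573.4   81.04 127.36] F [-0.4 -2.4  5.3] T [-0.58  0.3   0.04] w 0.170
tipz 40.0 jaw -106.09 tilt 0.05 [573.4   81.01 127.37] F [ 0.3 -2.2  4.6] T [-0.49  0.21  0.04] w 0.168
```

```bash

for i in 1; do python3 -m handwheel '{"gripper":[1,1,1,1,1,1,1,1,1,1],"linear":[[0,-0.01,0],[0,-0.01,0],[0,-0.01,0],[0,-0.01,0],[0,-0.01,0],[0,-0.01,0],[0,-0.01,0],[0,-0.01,0],[0,-0.01,0],[0,-0.01,0]],"yaw":[-0.01,-0.02,-0.03,-0.04,-0.05,-0.05,-0.05,-0.05,-0.05,-0.05]}'>/dev/null; python3 st.py; done; python3 hand.py w5 149; python3 - <<'E'
from h import *
im=load('w5')['im']; im4=load('w4')['im']
def ang(im):
    g=cv2.inRange(cv2.cvtColor(im,cv2.COLOR_RGB2HSV),(3,150,60),(14,255,255)); n,lab,st,c=cv2.connectedComponentsWithStats(g); i=1+np.argmax(st[1:,4]); return cv2.minAreaRect(np.argwhere(lab==i)[:,::-1].astype(np.float32))
print(ang(im4),ang(im)); cv2.imwrite('pics/w5c.png',cv2.resize(im[80:384,100:420,::-1],(640,608))[:600])
E
```

```text
tipz 40.0 jaw -108.93 tilt 0.05 [573.4   80.95 127.38] F [-0.4 -1.3  5.1] T [-0.46  0.27  0.13] w 0.165
22.85 [573.39559535  80.94745233 127.38079698] [-0.4 -1.3  5.1]
jaw -108.92925351777366
area 2963 z95 150.05146859997808
handle top ((573.9907836914062, 81.2640380859375), (15.602045059204102, 69.93854522705078), 71.28804779052734)
rest ((605.8535766601562, 15.6312255859375), (356.38763427734375, 229.5263671875), 82.5038070678711)
((40.5, 25.5), (51.0, 81.0), 90.0) ((253.5, 247.5), (115.0, 27.0), 90.0)
```

View pics/w5c.png

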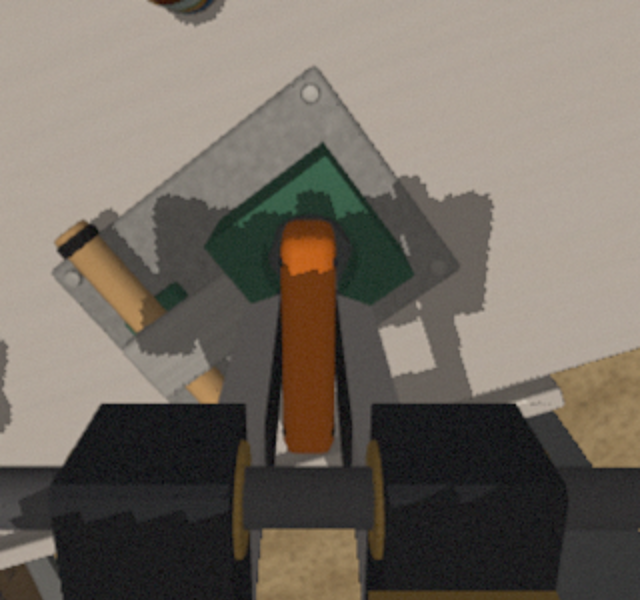

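The wrist picture shows the handle at (305,340) straight in the jaws, at −18.7° against −18.9° expected, so it hasn't slipped. The twist torque has just risen from 0.04 to 0.13 N m, so the stop seems to begin here. I'll take another small step to confirm.

```bash

python3 -m handwheel '{"gripper":[1,1,1,1,1,1,1,1,1,1],"linear":[[0,0,0],[0,0,0],[0,0,0],[0,0,0],[0,0,0],[0,0,0],[0,0,0],[0,0,0],[0,0,0],[0,0,0]],"yaw":[-0.005,-0.01,-0.015,-0.02,-0.02,-0.02,-0.02,-0.02,-0.02,-0.02]}'>/dev/null; python3 st.py
```

```text
tipz 40.0 jaw -110.06 tilt 0.05 [573.41  80.93 127.36] F [ 0.1 -2.2  5.1] T [-0.46  0.21  0.29] w 0.174
```

The torque rose to 0.29 N m within 1.1°, so the screw is firmly on its springy stop with the tip still at z = 40.0. I'll back off into the play and lift out.

```bash

python3 -m handwheel '{"gripper":[1,1,1,1,1,1,1,1,1,1],"linear":[[0,0,0],[0,0,0.02],[0,0,0.04],[0,0,0.05],[0,0,0.05],[0,0,0.05],[0,0,0.05],[0,0,0.05],[0,0,0.05],[0,0,0.05]],"yaw":[0.01,0.02,0.035,0.05,0.065,0.08,0.09,0.09,0.09,0.09]}'>/dev/null; python3 st.py
python3 -m handwheel '{"gripper":[1,1,1,1,1,1,1,1,1,1],"linear":[[0,-0.02,0.1],[0,-0.02,0.3],[0,-0.02,0.6],[0,-0.02,1],[0,-0.02,1.5],[0,-0.02,2.5],[0,-0.02,4],[0,-0.02,5.5],[0,-0.02,6.1],[0,-0.02,6.1]],"yaw":[0,0,0,0,0,0,0,0,0,0]}'>/dev/null; python3 st.py
```

```text
tipz 40.0 jaw -104.92 tilt 0.03 [573.07  80.94 127.43] F [ 1.5 -0.5  1.4] T [-0.04 -0.23 -0.02] w 0.172
tipz 103.9 jaw -104.90 tilt 0.22 [574.25  80.52 191.28] F [ 0.3  0.3 -0.6] T [-0.02  0.16 -0.03] w 0.167
```

```bash

python3 -m handwheel '{"gripper":[1,1,1,1,1,1,1,1,1,1],"linear":[[-0.6,-2.2,0],[-1.5,-5.2,0],[-2.4,-8.3,0],[-3.3,-11.4,0],[-4.2,-14.5,0],[-5.1,-17.6,0],[-6,-20.7,0],[-6.8,-23.5,0],[-7.4,-25.6,0],[-7.6,-26.3,0]],"yaw":[0.08,0.17,0.26,0.35,0.44,0.53,0.62,0.71,0.8,0.853]}' >/dev/null
python3 -m handwheel '{"gripper":[1,1,1,1,1,1,1,1,1,1],"linear":[[0,0,0],[0,0,-1],[0,0,-2.5],[0,0,-4],[0,0,-4.5],[0,0,-4.5],[0,0,-4.5],[0,0,-4.5],[0,0,-4.5],[0,0,-4.5]],"yaw":[0,0,0,0,0,0,0,0,0,0]}' >/dev/null; python3 st.py
```

```text
tipz 57.1 jaw -56.03 tilt 0.09 [ 497.65 -182.65  144.51] F [ 0.  -0.3 -1.8] T [-0.06  0.1  -0.  ] w 0.165
```

```bash

python3 -m handwheel '{"gripper":[1,1,1,1,1,1,1,1,1,1],"linear":[[-0.02,0.04,0],[-0.02,0.04,-0.4],[-0.02,0.04,-0.8],[-0.02,0.04,-1.2],[-0.02,0.04,-1.5],[-0.02,0.04,-1.7],[-0.02,0.04,-1.9],[-0.02,0.04,-2],[-0.02,0.04,-2],[-0.02,0.04,-2]],"yaw":[0,0,0,0,0,0,0,0,0,0]}' >/dev/null; python3 st.py
```

```text
tipz 36.3 jaw -56.03 tilt 0.01 [ 497.   -182.08  123.69] F [-0.4 -0.3 -0.8] T [-0.03  0.1   0.  ] w 0.169
```

In the hole, with no contact force. I'll continue to the floor.

```bash

python3 -m handwheel '{"gripper":[1,1,1,1,1,1,1,1,1,1],"linear":[[0.02,0,-0.4],[0.03,0,-0.8],[0.03,0,-1.2],[0.03,0,-1.6],[0.03,0,-2],[0.03,0,-2.4],[0.03,0,-2.7],[0.03,0,-2.9],[0.03,0,-2.9],[0.03,0,-2.9]],"yaw":[0,0,0,0,0,0,0,0,0,0]}' >/dev/null; python3 st.py
python3 -m handwheel '{"gripper":[1,1,1,1,1,1,1,1,1,1],"linear":[[0,0,-0.05],[0,0,-0.1],[0,0,-0.13],[0,0,-0.13],[0,0,-0.13],[0,0,-0.13],[0,0,-0.13],[0,0,-0.13],[0,0,-0.13],[0,0,-0.13]],"yaw":[0,0,0,0,0,0,0,0,0,0]}' >/dev/null; python3 st.py
```

```text
tipz 7.2 jaw -56.04 tilt 0.01 [ 497.24 -182.06   94.61] F [-0.8 -0.6 -1. ] T [0.   0.11 0.04] w 0.167
tipz 6.1 jaw -56.03 tilt 0.01 [ 497.33 -182.09   93.45] F [ 0.   0.5 -0.8] T [-0.08  0.16 -0.03] w 0.165
```

```bash

python3 -m handwheel '{"gripper":[2,2.4,3,4,5,6,6,6,6,6],"linear":[[0,0,0],[0,0,0],[0,0,0],[0,0,0],[0,0,0],[0,0,0],[0,0,0],[0,0,0],[0,0,0],[0,0,0]],"yaw":[0,0,0,0,0,0,0,0,0,0]}'
python3 -m handwheel '{"gripper":[6,6,6,6,6,6,6,6,6,6],"linear":[[0,0,0.5],[0,0,1.5],[0,0,2.5],[0,0,4],[0,0,5.5],[0,0,7],[0,0,7],[0,0,7],[0,0,7],[0,0,7]],"yaw":[0,0,0,0,0,0,0,0,0,0]}'; python3 hand.py w6; python3 - <<'E'
from h import *
im,d,p=snap('side','s2'); w=load('w6')['im']
cv2.imwrite('pics/fin.png',np.hstack([cv2.resize(im[120:320,170:350,::-1],(450,500)),cv2.resize(w[130:330,190:330,::-1],(350,500))]))
E
```

```text
clock: 30.4
ee_pos: [497.2, -182.0, 93.4]
eef_rot: [0.956, 0.292, -0.0, -0.0]
force: [-0.3, -0.5, -0.1]
width: 0.633
clock: 31.23
ee_pos: [496.7, -181.7, 162.4]
eef_rot: [0.956, 0.292, -0.001, -0.001]
force: [-1.0, -0.8, -0.4]
width: 0.637
31.2333 [ 496.65560003 -181.69947272  162.38787812] [-1.  -0.8 -0.4]
jaw -56.03732862932775
area 1571 z95 116.30505399743461
handle top ((497.4434814453125, -181.40733337402344), (69.81770324707031, 15.119519233703613), 33.618125915527344)
rest ((496.95806884765625, -182.77828979492188), (64.63749694824219, 65.06565856933594), 89.1405258178711)
```

View pics/fin.png

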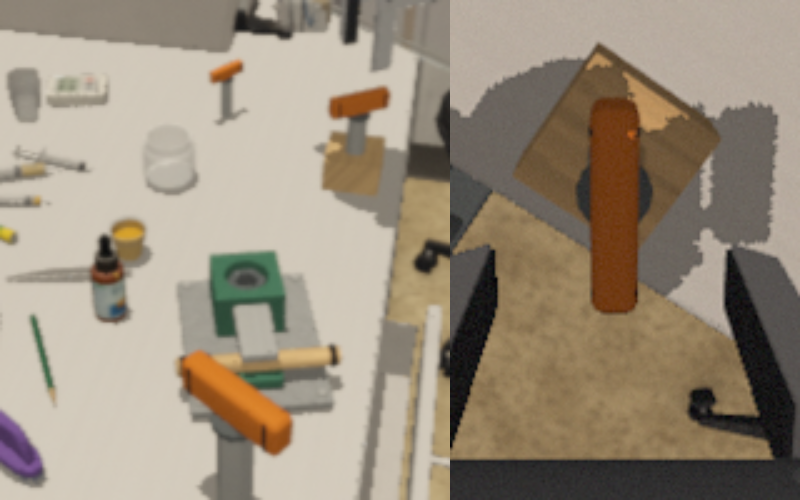

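The final picture shows the key upright in the rest at (358,105). The bottle (108,280), cup (128,240) and jar (168,158) are where they were. The handle top reads z = 116.3, as at the start, and the gripper is clear. I'll hand in.

```bash
python3 -c "
from h import *
print(arm.close_job())"
```

```text
the job is handed in; nothing more can be done
None
```

The job is done and handed in at about 31 s of the 64 s allowed.

- **Fitting the key:** I took the middle-sized hex key from the rest and lowered it into the socket at the angle seen by the wrist camera. It slid in with little resistance until its tip reached z = 40.0 mm, the socket floor, with about 5 N of pressing. Only then did I turn.
- **Turning the screw:** I turned it about 67° clockwise, play included, with the tip staying at the floor throughout. The twist held at about 0.05 N m, then rose to 0.13 and 0.29 N m within the last few degrees. I take that rise as the stop. The screw angle itself cannot be read from this interface, so the torque is the only evidence that it is tight.
- **Returning the key:** I backed off about 5°, within the play, lifted the key out and set it back in the rest with its tip at about z = 6.1 mm (floor 6). The handle top read 116.3 mm, the same as before I took it, and its position agreed to about 1 mm.
- **The rest of the scene:** By eye in the last side picture, the bottle, cup and jar stand where they were. The gripper was open and clear of everything at hand-in.

One early measurement disagreed. The first estimate of the hex angle was 9°, from a picture taken while the arm was still moving. The settled picture gave about 16°. I used 13°, and the key dropped in on the first try.

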